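# Re-aim the swivel tube stand

### The job

The swivelling tube holder points the wrong way. Slacken its black clamp knob, swing the head round by its upright black handle until its red pointer stands at the orange pin on the scale, then tighten the knob again so that the head is held firmly, judging by feel and without forcing it, and let go. Do not drag the head round while it is still clamped, and leave the other things on the bench alone.

Things in the scene. Friction and masses are not known exactly. Their poses are not given: they have to be found in the camera images.
- stand: The fixed swivel tube stand: grey foot plate 290 x 200 mm, white round body, white scale segments (tops 45 mm above the bench) on its -x side, blue clamp bracket (100 mm high) on its +x side. Origin on the bench, on the vertical swivel axis; z up; the clamp knob's axis stands 72 mm along +x. Its place and yaw vary.
- head: Swivelling head: steel flange 172 mm across, a level 50 ml tube on it (top 108 mm above bench), an arm with an upright black handle and red pointer. Turns about its vertical axis only, 1.0 rad either way from the stand's -x. Origin on the axis at bench level; x axis points through handle and pointer. Free, it swings with 1 to 2 N at the handle; clamped, it holds 15 N or more.
- handle (a point): Point to grip on the head's upright black handle: a round post 18 mm in diameter, from 66 to 126 mm above the bench, 106 mm from the swivel axis; the point is on the post's axis, 105 mm above the bench. The blue tube cap ends 37 mm nearer the swivel axis, the rest is clear.
- pointer_tip (a point): Tip of the red pointer at the end of the head's arm, 122 mm from the swivel axis, 67 mm above the bench.
- orange_pin: The orange pin that marks the wanted direction: upright, 12 mm across, 12 mm high, on the scale (origin at its foot, 45 mm above the bench), fixed, 132 to 160 mm from the swivel axis, outside the pointer's circle, 0.45 to 0.75 rad to one side of the stand's -x. The pointer stands at it when the head's x axis runs through the pin to within its half width.
- green_pin: A like pin in green, on the scale on the other side: not the wanted mark. Fixed.
- knob: Black crank-shaped clamp knob: hub on a vertical axis, level arm, upright freely revolving grip 50 mm from the axis. Origin on the axis at bench level; x axis points to the grip. Clockwise from above (yaw falling) tightens: it pushes a foot onto the head's flange. It does not rise or sink and stays where left. It starts tightened, 0.7 to 1.2 rad past the bite.
- clamp_foot (a point): Where the knob's foot (below the bracket, on the knob's axis) meets the flange, 57 mm above the bench. Sideways force felt at the grip in slow, steady tightening: about 1 N while the foot is clear, rising by about 6 N per rad after the bite. At about 5 N (0.9 rad past the bite) the head is firmly held; under 4 N it is slack; over 7.5 N it is forced. After quick steps it reads up to half too low.
- knob_grip (a point): Point on the knob's grip, an upright round sleeve 18 mm across, 124 to 162 mm above the bench; the point is on its axis, 145 mm up, clear all round. Turn it back about 2.1 rad to clear the flange everywhere: it is worn uneven, so in other head directions the foot bites up to about 1 rad earlier or later in the knob's turn. Tightening must be felt.
- beaker: Bystander, to be left alone: a glass beaker, 72 mm across, 95 mm high, standing on the bench beside the stand; origin at its foot.
- buffer_bottle: Bystander, to be left alone: a white buffer bottle with a blue cap, 64 mm across, 150 mm high, standing on the bench beside the stand; origin at its foot.
- dish: Bystander, to be left alone: a clear culture dish, 88 mm across, 16 mm high, standing on the bench beside the stand; origin at its foot.
- timer: Bystander, to be left alone: a grey bench timer, 60 x 70 x 22 mm, standing on the bench beside the stand; origin at its foot.
- cap_a: Bystander, to be left alone: a loose blue tube cap, 34 mm across, 14 mm high, standing on the bench beside the stand; origin at its foot.
- cap_b: Bystander, to be left alone: a second loose blue tube cap, 34 mm across, 14 mm high, standing on the bench beside the stand; origin at its foot.
- jar: Bystander, to be left alone: an amber jar with a blue lid, 68 mm across, 80 mm high, standing on the bench beside the stand; origin at its foot.

How it is judged:
By the outcome, as a careful person would: the job done as asked, in the order asked, and still so for the second after the job is handed in, with the robot touching nothing.
It also fails if it takes over 70 s, if anything falls off the work surface, if the arm or the gripper's body presses on something with over 40 N, if the wrist force passes 120 N, or if a joint passes its speed limit or range.

### The arm

A 6-joint arm with a two-finger parallel gripper is mounted at the origin on the work surface. World frame = base frame: x ahead of the robot, y to its left, z up, the work surface at z = 0. Lengths are in m, angles in rad, forces in N, time in s.
With the tool pointing down it reaches from about 0.275 to 1 m from the base axis. Payload 8.4 kg.
Tool frame: the origin (TCP) lies midway between the tips of the shut fingers; the grasp point (between the pads) lies bot.tcp_to_grasp behind it (bot.tcp_to_grasp is the distance from the TCP to the grasp point, in m); x points along the fingers, y is the direction in which the jaws open and shut, and the axes are right-handed (so a half turn about x gives the same grasp; the last joint's range is limited). The gripper opens to 85 mm and grips with 20 to 120 N. Pads are 22 mm wide; open, the fingers measure 114 mm over their backs; the gripper's body (76 mm by 85 mm) begins 54 mm behind the grasp point. The pads swing forward as they close: fully open they stand 13 mm farther back than shut.
Start: joints at [-1.268, 0.353, 1.633, -0, 1.155, -0.002], TCP at [0.188, -0.596, 0.231] pointing down, gripper open.
Joint ranges: [-2.63, 2.63], [-0.92, 2.1], [0.06, 2.66], [-1.3, 4.44], [0, 2.69], [-3.02, 3.02]. Speed limits (rad/s): [2.22, 2.22, 2.79, 3.14, 3.14, 3.14].

### API

Orientations are given as [roll, pitch, yaw] about the fixed x, y, z axes, in that order (R = Rz(yaw) Ry(pitch) Rx(roll)).
In Python, from plant import bot gives the robot as it stands. The module is installed in compiled form; this text tells all that it offers.
- The arm moves only by the shell command python3 -m jog 'ROWS' [FORCE]. ROWS is JSON, a list that holds one entry, the list of rows, each a list of 5 numbers: the shift along the tool's x, y, z in m, then the turn about the tool's x in degrees, then the gripper command: -1 is fully open, 1 is shut, values between are in proportion. In form: [[[x, y, z, spin, grip], ...]]. A call has 1 to 12 rows; each row shifts and turns the commanded pose from where the row before left it, along the tool's axes as they then stand; what a row does not reach is not made up. A row lasts 1/10 s, in which the tool goes at most 50 mm and 8.59 degrees, less where a joint would pass 70% of its speed; a pose out of reach is approached as far as the arm can. A call with a gripper value outside its range is refused whole. The fingers move at their own pace and stop on an object; FORCE is the grip in N (left out, the last holds). Time passes only in rows, so rows that do not move let the fingers close. It gives the time, the measured TCP pose, the force and the opening at its end, in the units of the state.
- bot.get_state(): the state, without advancing time (a new reading comes with each control period).
- bot.get_image(name): name is "side" or "top" or "wrist"; returns a dict with "pixels" (480x640x3 uint8, red, green, blue), "range_z" (480x640 float32, m along the optical axis (not along the pixel's ray), 0 where there is no reading), "fx", "fy", "cx", "cy" (pixels), "extrinsics" (4x4, takes a point from world to camera coordinates). Camera axes: x right, y up, looking along -z (the intrinsics and any distortion apply to the point x, -y, -z); pixel columns grow to the right and rows downward; lengths in m; the calibration is good to about 2 mm. A picture is of the moment at which its call begins.
- bot.job_done(): hands the job in, once; it reports no verdict.
The state is a dict: "clock": time; "joint_pos": joint angles; "dq": joint speeds; "effort": joint torques, N m; "eef_pos": TCP position; "orientation": TCP orientation; "force": force on the tool from outside, world axes, zero at the start; "torque": the same for the moment, N m; "opening": opening from 0.0 (shut) to 1.0 (fully open).
Only numpy, scipy, OpenCV 4.12 (cv2) and the standard library are available. Lean on these libraries where they do the work, as an engineer would, in place of code of your own. Each camera call takes 0.05 s, during which the arm holds its last target.

## Working session

There is one attempt and no reset: what is moved stays moved. The work goes in short steps, Python scripts to look and compute and a shell command to move; the robot and the scene stay as the last step left them, time stands still between calls to the robot, and variables do not carry over. Pictures are saved under pics/ and viewed, and the job is handed in when it is done.

```bash
mkdir -p pics; ls; python3 - <<'E'
from plant import bot
import cv2,numpy as np
print(bot.tcp_to_grasp, bot.get_state())
for n in ["top","side"]:
    im=bot.get_image(n); cv2.imwrite(f"pics/{n}0.png",im["pixels"][:,:,::-1]); np.savez(f"{n}0.npz",**im)
    print(n,im["fx"],im["fy"],im["cx"],im["cy"],im["extrinsics"],[k for k in im])
E
```

```text
pics
0.0187 {'clock': 0.0, 'joint_pos': array([-1.26841766e+00,  3.53672582e-01,  1.63413427e+00,  1.61055657e-06,
        1.15520436e+00, -2.37359920e-03]), 'dq': array([ 0.00121126,  0.00065943, -0.00037953,  0.00045856,  0.0015829 ,
       -0.00094213]), 'effort': array([ 8.09372832e-04, -6.05253124e+01, -3.42061615e+01,  2.38331177e-04,
        9.62779013e-03, -1.52990862e-05]), 'eef_pos': array([ 0.18740903, -0.59573815,  0.23054637]), 'orientation': array([-1.57420798,  1.56937776,  1.87213629]), 'force': array([ 0.22635909,  1.02250285, -0.10835564]), 'torque': array([-0.05609644, -0.00757408,  0.01836029]), 'opening': 1.0042239437174982}
top 434.06663301472247 434.06663301472247 324.6383005919214 245.1008511097968 [[ 0.01011301 -0.99954114 -0.02855228  0.00207431]
 [ 0.99960762  0.00935954  0.02640068 -0.51820268]
 [-0.02612133 -0.02880806  0.9992436  -1.07580609]
 [ 0.          0.          0.          1.        ]] ['pixels', 'range_z', 'fx', 'fy', 'cx', 'cy', 'extrinsics']
side 480.91599644422445 480.91599644422445 316.66861680301486 238.30489189046023 [[ 0.99694551 -0.07616618  0.01727334 -0.51172666]
 [ 0.03217155  0.60203074  0.79782453 -0.10145187]
 [-0.07116633 -0.79483187  0.60264222 -1.04802947]
 [ 0.          0.          0.          1.        ]] ['pixels', 'range_z', 'fx', 'fy', 'cx', 'cy', 'extrinsics']
```

View pics/top0.png

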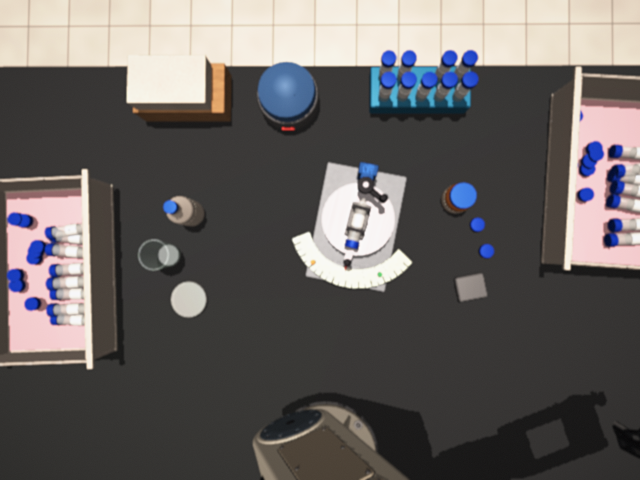

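View pics/side0.png

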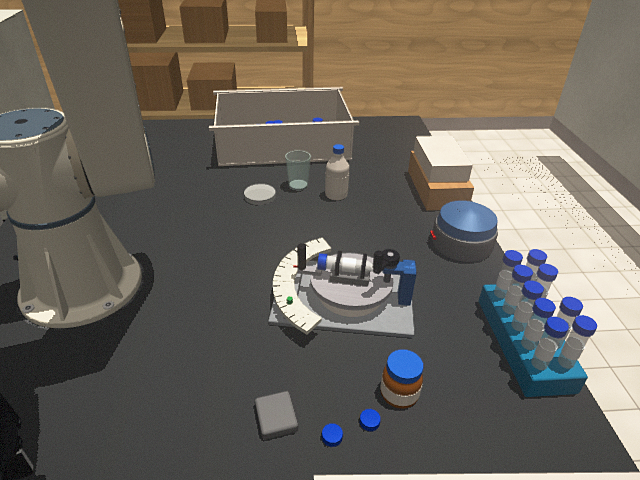

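The top view shows the stand at about (358,218), the handle at (348,263), the knob hub at (368,185) with its grip at (383,197), the orange pin at (313,262) and the green pin at (379,274). Next I'll zoom in and measure.

```bash
cat > h.py <<'E'
import numpy as np,cv2
from plant import bot
def ray(im,u,v):
    E=np.array(im["extrinsics"]);R=E[:3,:3];t=E[:3,3]
    d=np.array([(u-im["cx"])/im["fx"],-(v-im["cy"])/im["fy"],-1.0])
    return -R.T@t, R.T@d
def onz(im,u,v,z):
    c,d=ray(im,u,v); return c+d*(z-c[2])/d[2]
def proj(im,p):
    E=np.array(im["extrinsics"]); q=E[:3,:3]@np.asarray(p)+E[:3,3]
    return im["fx"]*q[0]/-q[2]+im["cx"], im["fy"]*-q[1]/-q[2]+im["cy"]
def blobs(im,lo,hi,amin=6,roi=None):
    h=cv2.cvtColor(im["pixels"],cv2.COLOR_RGB2HSV); m=cv2.inRange(h,np.array(lo),np.array(hi))
    if roi: k=np.zeros_like(m);k[roi[1]:roi[3],roi[0]:roi[2]]=1;m=m*k
    n,l,s,c=cv2.connectedComponentsWithStats(m)
    return [(c[i].round(2),int(s[i][4]),s[i][:4].tolist()) for i in range(1,n) if s[i][4]>=amin]
E
python3 - <<'E'
from h import *
for n,r in (("top",(290,150,420,300)),("side",(260,225,430,345))):
    im=dict(np.load(n+"0.npz")); 
    c=im["pixels"][r[1]:r[3],r[0]:r[2],::-1]; cv2.imwrite(f"pics/{n}z.png",cv2.resize(c,None,fx=4.5,fy=4.5,interpolation=cv2.INTER_CUBIC)[:600,:800])
    for nm,lo,hi in (("orange",(8,150,120),(22,255,255)),("green",(45,150,60),(75,255,255)),("redA",(0,150,80),(6,255,255)),("blue",(100,150,50),(118,255,255))):
        print(n,nm,blobs(im,lo,hi,3,r))
im=dict(np.load("top0.npz"))
z=im["range_z"]; print(z[150:300:10,290:420:10].round(3))
E
```

```text
top orange [(array([312.5, 262. ]), 4, [312, 261, 2, 3])]
top green []
top redA []
top blue [(array([367.53, 170.05]), 241, [359, 163, 19, 17]), (array([351.66, 243.93]), 74, [346, 240, 12, 9])]
side orange []
side green [(array([289.5, 298. ]), 12, [288, 297, 4, 3])]
side redA []
side blue [(array([321.91, 258.84]), 85, [318, 254, 9, 12]), (array([406.79, 266.46]), 202, [395, 260, 21, 16])]
[[1.097 1.096 1.095 1.096 1.093 1.097 1.093 1.091 1.089 1.092 1.09  1.087
  1.093]
 [1.096 1.099 1.095 1.096 1.097 1.095 1.093 1.095 1.092 1.086 1.089 1.086
  1.087]
 [1.097 1.096 1.094 0.    1.084 1.079 1.081 0.994 0.99  1.09  1.091 1.09
  1.093]
 [1.098 1.094 1.093 1.093 1.079 1.082 1.079 0.965 0.965 1.078 1.073 1.079
  1.085]
 [1.096 1.093 1.095 1.095 1.082 1.036 1.034 0.963 0.96  1.079 1.076 1.073
  1.087]
 [1.095 1.095 1.091 1.083 1.039 1.034 1.032 1.032 1.029 0.934 1.078 1.075
  1.088]
 [1.096 1.091 1.094 1.08  1.035 1.035 1.016 0.987 0.978 1.029 1.028 1.087
  1.085]
 [1.096 1.094 1.092 1.078 1.035 1.037 1.01  0.984 1.03  1.027 1.026 1.085
  1.085]
 [1.093 1.089 1.091 1.079 1.037 1.032 0.976 0.978 1.029 1.027 1.028 1.089
  1.087]
 [1.094 1.05  1.047 1.083 1.032 1.032 0.983 1.031 1.027 1.028 1.072 1.086
  1.087]
 [1.093 1.045 1.043 1.077 1.075 1.034 1.021 1.028 1.028 1.072 1.073 1.081
  1.082]
 [1.093 1.093 1.046 1.044 1.079 1.076 1.023 1.072 1.07  1.072 1.039 1.039
  1.082]
 [1.092 1.09  1.078 1.042 1.04  1.043 1.041 1.039 1.038 1.039 1.038 1.04
  1.084]
 [1.083 1.086 1.091 1.09  1.039 1.04  1.04  1.04  1.039 1.038 1.04  1.081
  1.085]
 [1.088 1.085 1.086 1.088 1.084 1.085 1.086 1.086 1.081 1.075 1.082 1.08
  1.079]]
```

```bash
sleep 0.1
```

```text
(no output)
```

View pics/topz.png

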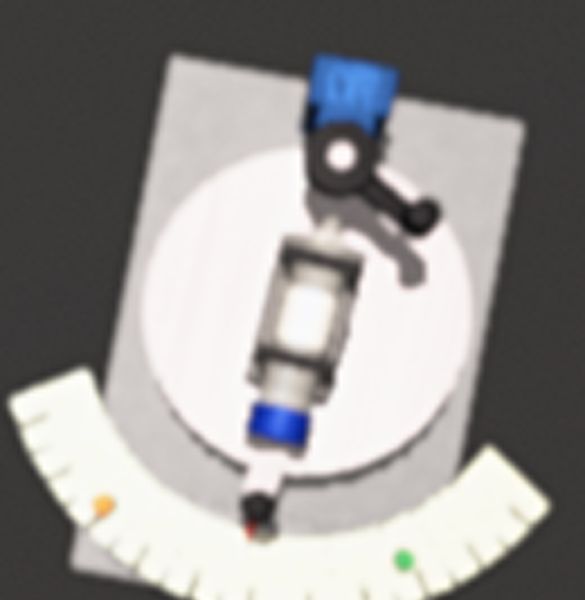

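View pics/sidez.png

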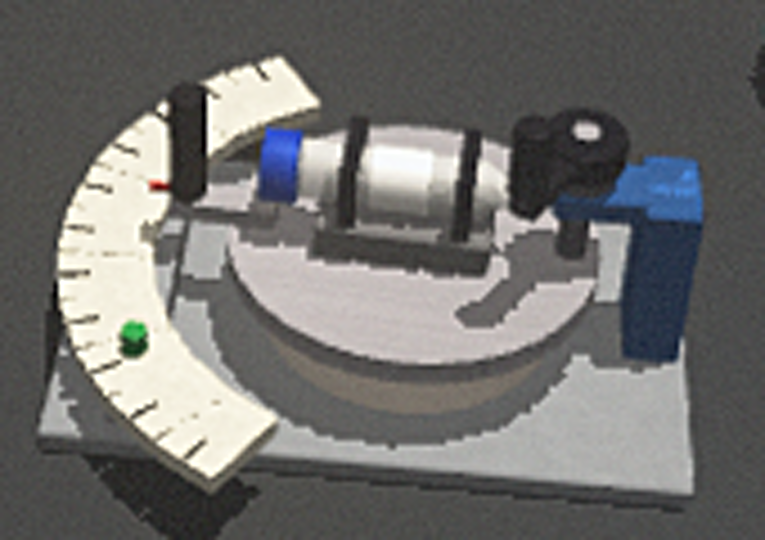

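```bash
python3 - <<'E'
from h import *
im=dict(np.load("top0.npz"))
# flange: depth window + colour
E=im["extrinsics"]; c0,_=ray(im,0,0); print("cam",c0)
px=im["pixels"].astype(int); print(px[210,330],px[275,345],px[200,325], px[255,330],px[250,340])
m=((px.min(2)>185)&(px[...,2]>px[...,0]-14)).astype(np.uint8); m[:150]=0;m[300:]=0;m[:,:300]=0;m[:,420:]=0
n,l,s,c=cv2.connectedComponentsWithStats(m); i=1+s[1:,4].argmax(); print(s[i])
P=np.array([onz(im,u+0.0,v,0.057)[:2] for v,u in zip(*np.where(l==i))],np.float32)
(ce,r)=cv2.minEnclosingCircle(P); print("flange",ce,r)
h=cv2.convexHull(P)[:,0]
print("hull r range", np.linalg.norm(h-np.array(ce),axis=1).round(4))
A=np.c_[2*h,np.ones(len(h))]; x=np.linalg.lstsq(A,(h**2).sum(1),rcond=None)[0]; print("lsq",x[:2],np.sqrt(x[2]+x[0]**2+x[1]**2))
f=lambda x,y:(290+x/4.5-.4,150+y/4.5-.4)
for nm,(x,y),z in (("orange",(103,507),.057),("green",(404,560),.057),("hubtop",(341,154),.13),("gripc",(427,215),.162),("handletop",(256,506),.126),("tip",(249,531),.067)):
    print(nm,f(x,y),onz(im,*f(x,y),z))
print("depth grip",[(im["range_z"][int(v),int(u)]) for u,v in (f(427,215),f(341,154),f(256,506),f(320,175))])
def zmap(u,v):
    c,d=ray(im,u,v); return (c+d*im["range_z"][int(round(v)),int(round(u))])[:3]
for q in ((427,215),(341,154),(320,175),(256,506),(200,350)): print(q,zmap(*f(*q)))
E
```

```text
cam [ 0.48987689 -0.02406839  1.08873247]
[249 245 245] [249 249 241] [211 206 204] [206 201 199] [230 220 218]
[ 300  164  110  123 7316]
flange (0.5629125833511353, -0.06720699369907379) 0.16225112974643707
hull r range [0.1578 0.1595 0.1613 0.1601 0.1342 0.1351 0.1381 0.1438 0.1478 0.1622
 0.1622 0.1438 0.1431 0.1434 0.1429 0.1428 0.143  0.1443 0.1452 0.1478
 0.1492 0.1498 0.1514 0.1516 0.1531 0.1536 0.1523 0.151  0.1622 0.1574
 0.1516 0.1386 0.1511]
lsq [ 0.56753117 -0.07059339] 0.1508482974001576
orange (312.48888888888894, 262.2666666666667) [0.47574244 0.0341664  0.057     ]
green (379.3777777777778, 274.0444444444445) [ 0.44955957 -0.12457776  0.057     ]
hubtop (365.3777777777778, 183.82222222222222) [ 0.65141595 -0.08523359  0.13      ]
gripc (384.48888888888894, 197.37777777777777) [ 0.61719005 -0.12411199  0.162     ]
handletop (346.48888888888894, 262.0444444444445) [ 0.47797015 -0.04509068  0.126     ]
tip (344.93333333333334, 267.6) [ 0.46416    -0.04284315  0.067     ]
depth grip [np.float32(0.9248881), np.float32(0.96220726), np.float32(0.9599168), np.float32(0.9640697)]
(427, 215) [ 0.61697198 -0.12394063  0.16358739]
(341, 154) [ 0.65190936 -0.08542041  0.12707163]
(320, 175) [ 0.64149514 -0.0751794   0.12681482]
(256, 506) [ 0.47798466 -0.04506507  0.12717287]
(200, 350) [ 0.55961462 -0.01624841  0.05153198]
```

```bash
cat >> h.py <<'E'
from scipy.spatial.transform import Rotation as Ro
def tool(s=None):
    s=s or bot.get_state(); R=Ro.from_euler("xyz",s["orientation"]).as_matrix(); return np.array(s["eef_pos"]),R
def show():
    s=bot.get_state();p,R=tool(s)
    print("t",round(s["clock"],2),"p",p.round(4),"yaw_y",round(float(np.arctan2(R[1,1],R[0,1])),3),"xdir",R[:,0].round(3),"F",np.array(s["force"]).round(2),"open",round(s["opening"],3),"q",np.array(s["joint_pos"]).round(2))
E
python3 - <<'E'
from h import *
show(); p,R=tool(); print(R.round(3))
t=np.array([0.617,-0.124,0.2]); print("shift tool", R.T@(t-p))
# stand yaw from plate, flange circle from rim edges
im=dict(np.load("top0.npz")); g=cv2.cvtColor(im["pixels"],cv2.COLOR_RGB2GRAY).astype(float)
c=np.array([0.5808,-0.0716]); pts=[]
for a in np.arange(0,2*np.pi,0.05):
    rs=np.arange(0.075,0.097,0.0005); val=[]
    for r in rs:
        u,v=proj(im,[c[0]+r*np.cos(a),c[1]+r*np.sin(a),0.055]); val.append(cv2.getRectSubPix(g.astype(np.float32),(1,1),(u,v))[0,0])
    dv=np.diff(val); k=dv.argmin()
    if dv[k]<-4: pts.append([*(c+rs[k]*np.array([np.cos(a),np.sin(a)])),a,rs[k]])
P=np.array(pts); from scipy.optimize import least_squares
f=lambda x:np.hypot(P[:,0]-x[0],P[:,1]-x[1])-x[2]
s=least_squares(f,[*c,.086],loss="soft_l1",f_scale=.001); print(len(P),s.x); print(np.c_[P[:,2],f(s.x)*1000].round(1).tolist())
E
```

```text
t 0.1 p [ 0.1874 -0.5958  0.2306] yaw_y -1.266 xdir [-0.     0.001 -1.   ] F [-0.21 -0.21 -0.25] open 1.005 q [-1.27  0.35  1.63  0.    1.16 -0.  ]
[[-0.     0.3   -0.954]
 [ 0.001 -0.954 -0.3  ]
 [-1.    -0.001 -0.   ]]
shift tool [ 0.03102801 -0.32110111 -0.55135037]
88 [ 0.58248613 -0.07178628  0.08850838]
[[0.0, 2.3], [0.0, -4.7], [0.6, -3.3], [0.8, -2.5], [1.2, 7.5], [1.2, 7.6], [1.2, 7.7], [1.3, 6.7], [1.4, 7.8], [1.4, 6.9], [1.5, 8.0], [1.5, 8.1], [1.6, 8.2], [1.6, 8.2], [1.6, 8.3], [1.8, -1.4], [1.8, -1.4], [1.9, -1.3], [2.1, -2.1], [2.1, -2.0], [2.2, -2.4], [2.2, -1.9], [2.2, -1.8], [2.3, -1.2], [2.4, -0.7], [2.4, -1.1], [2.4, -1.1], [2.5, -1.5], [2.6, -1.0], [2.6, 0.0], [2.7, -0.9], [2.7, -0.9], [2.8, 0.1], [2.8, -0.4], [2.9, 9.7], [3.0, 9.7], [3.0, -1.3], [3.1, 0.7], [3.1, 1.2], [3.2, 0.7], [3.2, 1.7], [3.2, 0.6], [3.3, 0.1], [3.4, 0.6], [3.4, 0.1], [3.4, 0.5], [3.5, 0.5], [3.6, -0.5], [3.6, 0.4], [3.6, -0.1], [3.7, -0.2], [3.8, -0.2], [3.8, 0.2], [3.8, -0.3], [3.9, -1.4], [4.0, -0.5], [4.0, -1.0], [4.0, -1.1], [4.1, -1.2], [4.2, -1.8], [4.2, -1.3], [4.2, 8.6], [4.3, 8.5], [4.4, 7.9], [4.4, 7.3], [4.4, 7.3], [4.5, 5.7], [4.6, 5.6], [4.6, 6.5], [4.6, 7.4], [4.7, 6.8], [4.8, 7.8], [4.8, 7.7], [4.9, -0.9], [4.9, -1.5], [5.0, -0.6], [5.0, -1.2], [5.1, -0.7], [5.1, -1.3], [5.2, -1.9], [5.2, -2.0], [5.2, -2.0], [5.6, -1.9], [5.8, -4.1], [6.0, -1.2], [6.1, 0.8], [6.1, 0.8], [6.2, -0.2]]
```

```bash
python3 -m jog '[[[0,-0.024,-0.041,0,0],[0,-0.024,-0.041,0,0],[0,-0.024,-0.041,0,0],[0,-0.024,-0.041,0,0],[0,-0.024,-0.041,0,0],[0,-0.024,-0.041,0,0],[0,-0.024,-0.041,0,0],[0,-0.024,-0.041,0,0],[0,-0.024,-0.041,0,0],[0,-0.024,-0.041,0,0],[0,-0.024,-0.041,0,0],[0,-0.024,-0.041,0,0]]]' 30
python3 - <<'E'
from h import *
show()
E
```

```text
clock: 1.3
eef_pos: [0.5713, -0.1721, 0.2311]
orientation: [-0.404, 1.57, 3.043]
force: [0.7, 0.1, 0.3]
opening: 0.5
t 1.3 p [ 0.5713 -0.1721  0.2311] yaw_y -1.266 xdir [-0.  0. -1.] F [0.74 0.14 0.34] open 0.5 q [-0.29  0.31  1.7  -0.    1.14  0.97]
```

```bash
python3 -m jog '[[[0,0,0,-7.7,0],[0,0,0,-7.7,0],[0,0,0,-7.7,0],[0,0,0,-7.7,0],[0,0,0,0,0],[0,0,0,0,0]]]'
python3 - <<'E'
from h import *
show(); p,R=tool(); print("shift to grip", R.T@(np.array([0.617,-0.124,0.2])-p))
im=bot.get_image("wrist"); cv2.imwrite("pics/w1.png",im["pixels"][:,:,::-1]); np.savez("w1.npz",**im)
print(im["extrinsics"])
for n,p in (("grip",[.617,-.124,.162]),("hub",[.6515,-.0852,.13]),("handle",[.478,-.045,.126]),("orange",[.4757,.0342,.057]),("green",[.4496,-.1246,.057])): print(n,proj(im,p))
E
```

```text
clock: 1.9
eef_pos: [0.5703, -0.1738, 0.231]
orientation: [-1.145, 1.57, 2.834]
force: [0.4, 0.1, 1.1]
opening: 0.5
t 1.9 p [ 0.5703 -0.1738  0.231 ] yaw_y -0.732 xdir [-0.  0. -1.] F [0.39 0.08 1.14] open 0.5 q [-0.3   0.31  1.7   0.    1.14  0.43]
shift to grip [ 0.03103107  0.00144073 -0.06827334]
[[ 7.43418593e-01 -6.68825920e-01 -8.27086419e-04 -5.39866767e-01]
 [ 6.45614192e-01  7.17939980e-01 -2.60277737e-01 -2.09518030e-01]
 [ 1.74674295e-01  1.92961330e-01  9.65533436e-01 -4.43990589e-01]
 [ 0.00000000e+00  0.00000000e+00  0.00000000e+00  1.00000000e+00]]
grip (np.float64(318.19655952907107), np.float64(141.01526072380156))
hub (np.float64(317.55970695160227), np.float64(58.757778957607485))
handle (np.float64(103.42356790363246), np.float64(190.48177310020412))
orange (np.float64(78.08307936203042), np.float64(115.29984364703698))
green (np.float64(191.23605641738843), np.float64(261.03122115168384))
```

View pics/w1.png

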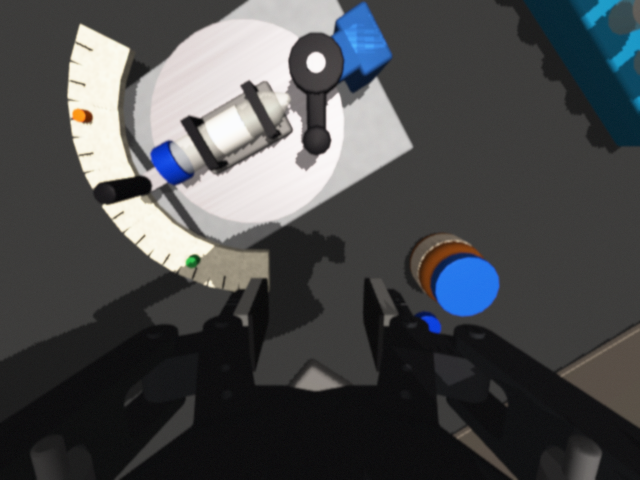

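The wrist view shows the grip at (317,139), the hub at (316,61), the orange pin at (82,116) and the green pin at (193,261). These are within a few pixels of where the top-camera positions project.

```bash
python3 - <<'E'
from h import *
im=dict(np.load("w1.npz"))
for n,lo,hi in (("o",(8,150,120),(22,255,255)),("g",(45,150,60),(75,255,255))): print(n,[b for b in blobs(im,lo,hi,20) if b[0][0]<250])
g=cv2.cvtColor(im["pixels"],cv2.COLOR_RGB2GRAY); m=cv2.inRange(g,180,255)
x=np.where(g[40:80,295:340]>150); print("hub white",x[1].mean()+295,x[0].mean()+40)
for n,q,z in (("grip",(317,138),.162),("hub",(x[1].mean()+295,x[0].mean()+40),.129),("o",(81.5,116),.055),("g",(193,261.5),.055)): print(n,onz(im,*q,z).round(4))
cv2.imwrite("pics/w1z.png",cv2.resize(im["pixels"][20:170,270:400,::-1],None,fx=4,fy=4,interpolation=cv2.INTER_CUBIC))
E
```

```text
o [(array([ 79.73, 114.93]), 151, [73, 109, 19, 13])]
g [(array([191.91, 260.91]), 90, [187, 256, 11, 11])]
hub white 315.2644376899696 61.58054711246201
grip [ 0.6176 -0.1222  0.162 ]
hub [ 0.6494 -0.0853  0.129 ]
o [0.4766 0.0328 0.055 ]
g [ 0.4495 -0.1261  0.055 ]
```

View pics/w1z.png

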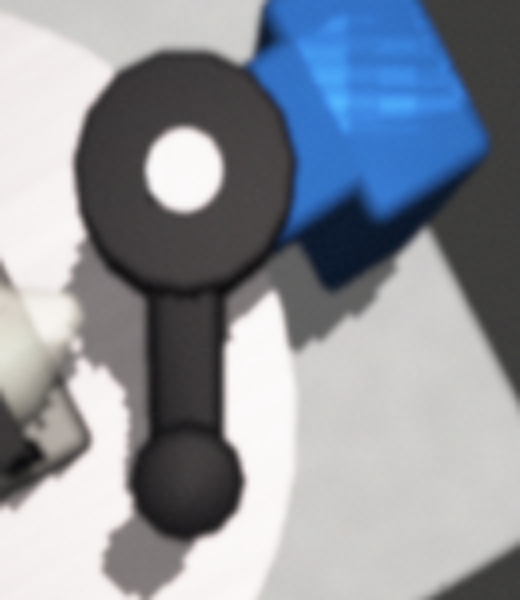

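```bash
python3 -m jog '[[[0,0.001,-0.034,0,0],[0,0,-0.034,0,0],[0,0,0,0,0],[0.03,0,0,0,0],[0.03,0,0,0,0],[0.03,0,0,0,0],[0.008,0,0,0,0],[0,0,0,0,0],[0,0,0,0,0]]]' 30
python3 - <<'E'
from h import *
show()
im=bot.get_image("wrist"); cv2.imwrite("pics/w2.png",im["pixels"][:,:,::-1])
E
```

```text
clock: 2.85
eef_pos: [0.6171, -0.1241, 0.1345]
orientation: [2.052, 1.569, -0.248]
force: [0.8, 0.0, 0.2]
opening: 0.499
t 2.85 p [ 0.6171 -0.1241  0.1345] yaw_y -0.729 xdir [ 0.001 -0.    -1.   ] F [0.84 0.02 0.25] open 0.499 q [-0.2   0.46  1.71 -0.    0.97  0.53]
```

View pics/w2.png

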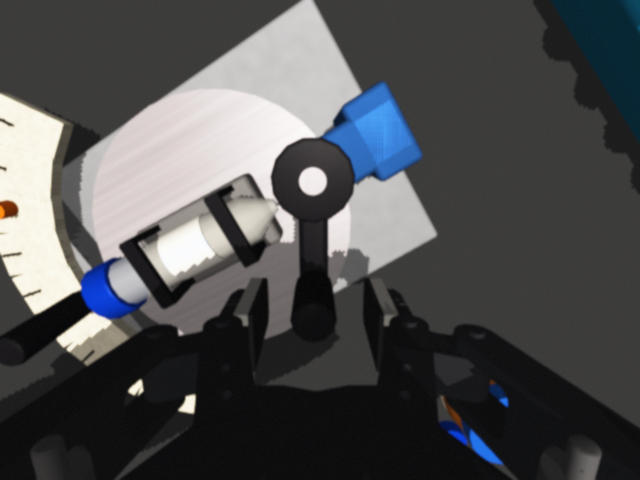

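The grip is centred between the fingers at (314,325). I'll close on it now.

```bash
python3 -m jog '[[[0,0,0,0,0.5],[0,0,0,0,0.8],[0,0,0,0,1],[0,0,0,0,1],[0,0,0,0,1],[0,0,0,0,1],[0,0,0,0,1],[0,0,0,0,1]]]' 30
python3 - <<'E'
from h import *
show()
E
```

```text
clock: 3.7
eef_pos: [0.6178, -0.1244, 0.1346]
orientation: [1.933, 1.568, -0.366]
force: [2.5, -2.7, 6.7]
opening: 0.198
t 3.7 p [ 0.6178 -0.1244  0.1346] yaw_y -0.728 xdir [ 0.003 -0.001 -1.   ] F [ 2.51 -2.69  6.68] open 0.198 q [-0.2   0.46  1.71 -0.    0.97  0.53]
```

```bash
python3 -m jog '[[[0,0.00436,-0.0002,-5,1],[0,0.00436,-0.0002,-5,1],[0,0.00436,-0.0002,-5,1],[0,0.00436,-0.0002,-5,1],[0,0.00436,-0.0002,-5,1],[0,0.00436,-0.0002,-5,1]]]'
python3 - <<'E'
from h import *
show();p,R=tool();print(p[:2]-[.6505,-.0852],np.hypot(*(p[:2]-[.6505,-.0852])),R.T@bot.get_state()["force"])
E
```

```text
clock: 4.3
eef_pos: [0.6403, -0.1352, 0.1344]
orientation: [2.001, 1.569, 0.228]
force: [-1.7, 1.9, 7.2]
opening: 0.203
t 4.3 p [ 0.6403 -0.1352  0.1344] yaw_y -0.201 xdir [ 0.001  0.    -1.   ] F [-1.68  1.9   7.23] open 0.203 q [-0.21  0.5   1.65  0.    1.   -0.01]
[-0.01021952 -0.04998638] 0.0510203525798843 [-7.23122562 -2.01888872 -1.5320552 ]
```

```bash
python3 -m jog '[[[0,0.00436,-0.0002,-5,1],[0,0.00436,-0.0002,-5,1],[0,0.00436,-0.0002,-5,1],[0,0.00436,-0.0002,-5,1],[0,0.00436,-0.0002,-5,1],[0,0.00436,-0.0002,-5,1],[0,0.00436,-0.0002,-5,1],[0,0.00436,-0.0002,-5,1],[0,0.00436,-0.0002,-5,1],[0,0.00436,-0.0002,-5,1],[0,0.00436,-0.0002,-5,1],[0,0.00436,-0.0002,-5,1]]]'
python3 - <<'E'
from h import *
show();p,R=tool();print(p[:2]-[.6505,-.0852],np.hypot(*(p[:2]-[.6505,-.0852])),R.T@bot.get_state()["force"])
E
```

```text
clock: 5.5
eef_pos: [0.6875, -0.1194, 0.1343]
orientation: [0.735, 1.57, 0.01]
force: [-1.2, -0.6, 7.0]
opening: 0.197
t 5.5 p [ 0.6875 -0.1194  0.1343] yaw_y 0.846 xdir [ 0.001  0.    -1.   ] F [-1.23 -0.61  7.02] open 0.197 q [-0.17  0.56  1.54  0.    1.04 -1.02]
[ 0.0369682  -0.03417022] 0.05034135216171147 [-7.02062997 -1.26673181 -0.51340871]
```

```bash
python3 -m jog '[[[0,0.00436,-0.0002,-5,1],[0,0.00436,-0.0002,-5,1],[0,0.00436,-0.0002,-5,1],[0,0.00436,-0.0002,-5,1],[0,0.00436,-0.0002,-5,1],[0,0.00436,-0.0002,-5,1],[0,0.00436,-0.0002,-5,1],[0,0,0,0,1],[0,0,0,0,1]]]'
python3 - <<'E'
from h import *
show();p,R=tool();d=p[:2]-[.6505,-.0852];print(d,np.hypot(*d),np.arctan2(d[1],d[0]),R.T@bot.get_state()["force"])
E
```

```text
clock: 6.4
eef_pos: [0.7001, -0.0917, 0.1344]
orientation: [0.267, 1.569, 0.149]
force: [-0.2, 0.5, 5.6]
opening: 0.201
t 6.4 p [ 0.7001 -0.0917  0.1344] yaw_y 1.453 xdir [ 0.002  0.    -1.   ] F [-0.21  0.48  5.55] open 0.201 q [-0.13  0.57  1.52  0.    1.05 -1.59]
[ 0.04963306 -0.00652956] 0.05006072438481956 -0.13080548101977746 [-5.55498694  0.45385473 -0.25499766]
```

```bash
python3 -m jog '[[[0,0,0,0,0.4],[0,0,0,0,0],[0,0,0,0,0],[0,0,0,0,0],[-0.03,0,0,0,0],[-0.03,0,0,0,0],[-0.02,0,0,7.7,0],[0,0,0,0,0]]]'
python3 - <<'E'
from h import *
show();p,R=tool()
im=bot.get_image("top"); cv2.imwrite("pics/t2.png",im["pixels"][140:310,270:430,::-1].repeat(4,0).repeat(4,1)[:600]); np.savez("t2.npz",**im)
print(R.T@(np.array([.478,-.045,.2])-p))
E
```

```text
clock: 7.2
eef_pos: [0.7012, -0.0924, 0.2168]
orientation: [0.132, 1.565, -0.123]
force: [1.2, 0.5, 0.3]
opening: 0.501
t 7.2 p [ 0.7012 -0.0924  0.2168] yaw_y 1.316 xdir [ 0.005 -0.001 -1.   ] F [1.17 0.49 0.25] open 0.501 q [-0.13  0.49  1.46  0.    1.19 -1.45]
[ 0.01555501 -0.0104728  -0.22799838]
```

View pics/t2.png

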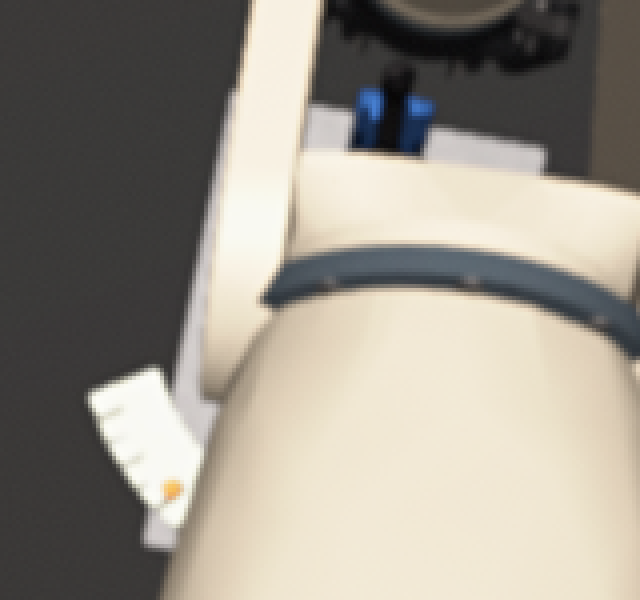

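The arm covers most of this view. The orange pin is at (172,490) in the crop, and the knob arm now points away from the head. Moving to above the handle.

```bash
python3 -m jog '[[[0,-0.0017,-0.038,0,0],[0,-0.0018,-0.038,0,0],[0,-0.0017,-0.038,0,0],[0,-0.0018,-0.038,0,0],[0,-0.0017,-0.038,0,0],[0,-0.0018,-0.038,0,0],[0,0,0,0,0],[0,0,0,0,0]]]'
python3 - <<'E'
from h import *
show();p,R=tool()
im=bot.get_image("wrist"); cv2.imwrite("pics/w3.png",im["pixels"][:,:,::-1]); np.savez("w3.npz",**im)
print(R.T@(np.array([.478,-.045,.09])-p)); print(proj(im,[.478,-.045,.126]))
im=bot.get_image("side"); cv2.imwrite("pics/s3.png",im["pixels"][120:350,200:460,::-1].repeat(3,0)[:600].repeat(3,1)); 
E
```

```text
clock: 8.05
eef_pos: [0.4753, -0.0453, 0.2126]
orientation: [-2.941, 1.57, 3.093]
force: [0.8, -1.6, 0.9]
opening: 0.502
t 8.05 p [ 0.4753 -0.0453  0.2126] yaw_y 1.321 xdir [-0.001  0.    -1.   ] F [ 0.8  -1.56  0.91] open 0.502 q [-0.1   0.14  1.96 -0.    1.04 -1.42]
[0.12259737 0.00100658 0.00267177]
(np.float64(316.95322757668856), np.float64(246.40755487937557))
```

View pics/w3.png

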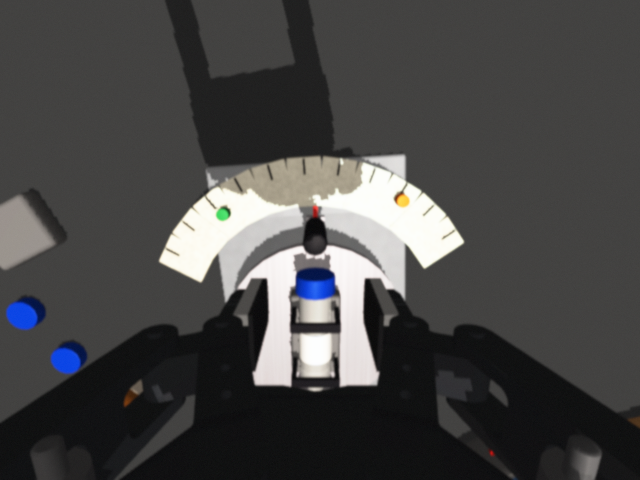

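View pics/s3.png

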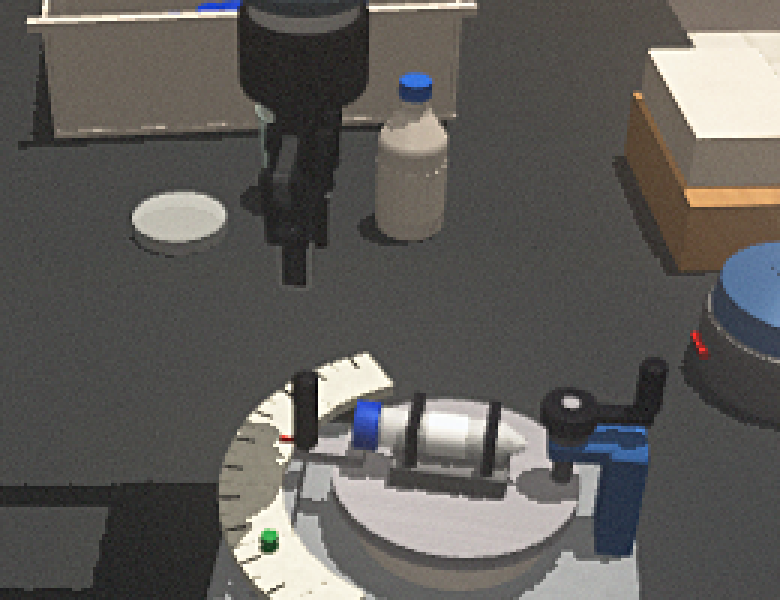

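The wrist view shows the handle top at (316,245), centred as predicted (317,246). The red tip is at (316,210) and the orange pin at (402,201). The side view confirms the knob is swung back. Descending to grip the handle.

```bash
python3 -m jog '[[[0.03,0.001,0.0027,0,0],[0.03,0,0,0,0],[0.03,0,0,0,0],[0.03,0,0,0,0],[0,0,0,0,0],[0,0,0,0,0.5],[0,0,0,0,0.8],[0,0,0,0,1],[0,0,0,0,1],[0,0,0,0,1],[0,0,0,0,1],[0,0,0,0,1]]]' 30
python3 - <<'E'
from h import *
show();p,R=tool()
im=dict(np.load("w3.npz"))
b=[x for x in blobs(im,(8,150,120),(22,255,255),20) if x[0][0]<480 and x[0][1]<300];print(b)
P=onz(im,*b[0][0],.053);A=np.array([.581,-.072]);print("pin",P,"ang",np.arctan2(*(P[:2]-A)[::-1]),np.hypot(*(P[:2]-A)))
T=onz(im,316,209,.067);print("tip",T,np.arctan2(*(T[:2]-A)[::-1]),np.hypot(*(T[:2]-A)))
H=p;print("handle",np.arctan2(*(H[:2]-A)[::-1]),np.hypot(*(H[:2]-A)))
E
```

```text
clock: 9.35
eef_pos: [0.48, -0.0453, 0.0942]
orientation: [0.118, 1.568, -0.134]
force: [1.4, -1.1, 7.4]
opening: 0.201
t 9.35 p [ 0.48   -0.0453  0.0942] yaw_y 1.319 xdir [ 0.002 -0.    -1.   ] F [ 1.44 -1.05  7.36] open 0.201 q [-0.1   0.32  2.05 -0.    0.77 -1.42]
[(array([401.2 , 198.65]), 66, [395, 194, 14, 12])]
pin [0.47465126 0.03394563 0.053     ] ang 2.3580933055569915 0.15011506496130106
tip [ 0.46240885 -0.04160601  0.067     ] 2.8907007404452703 0.1224240796257109
handle 2.883188453965631 0.10447986969432382
```

```bash
python3 -m jog '[[[0,0.0037,0.0001,2,1],[0,0.0037,0.0001,2,1]]]'
python3 - <<'E'
from h import *
show();p,R=tool();print(R.T@bot.get_state()["force"])
E
```

```text
clock: 9.55
eef_pos: [0.4822, -0.0383, 0.0943]
orientation: [0.139, 1.568, -0.184]
force: [3.3, -2.3, 5.8]
opening: 0.2
t 9.55 p [ 0.4822 -0.0383  0.0943] yaw_y 1.248 xdir [ 0.002 -0.    -1.   ] F [ 3.29 -2.28  5.85] open 0.2 q [-0.08  0.32  2.05 -0.    0.77 -1.33]
[-5.83944096 -1.11892233  3.85689132]
```

```bash
python3 -m jog '[[[0,0.0046,0.0001,2.5,1],[0,0.0046,0.0001,2.5,1],[0,0.0046,0.0001,2.5,1],[0,0.0046,0.0001,2.5,1],[0,0.0046,0.0001,2.5,1],[0,0.0046,0.0001,2.5,1],[0,0.0046,0.0001,2.5,1],[0,0.0046,0.0001,2.5,1],[0,0.0046,0.0001,2.5,1],[0,0.0028,0,1.5,1],[0,0,0,0,1],[0,0,0,0,1]]]'
python3 - <<'E'
from h import *
show();p,R=tool();print(R.T@bot.get_state()["force"])
A=np.array([.581,-.072]);print("handle",np.arctan2(*(p[:2]-A)[::-1]),np.hypot(*(p[:2]-A)))
im=bot.get_image("wrist"); cv2.imwrite("pics/w4.png",im["pixels"][:,:,::-1]); np.savez("w4.npz",**im)
b=[x for x in blobs(im,(8,150,120),(22,255,255),20)];print(b)
E
```

```text
clock: 10.75
eef_pos: [0.5052, -0.0009, 0.0943]
orientation: [0.468, 1.567, -0.272]
force: [4.8, -6.7, 3.7]
opening: 0.198
t 10.75 p [ 0.5052 -0.0009  0.0943] yaw_y 0.83 xdir [ 0.004 -0.001 -1.   ] F [ 4.75 -6.69  3.75] open 0.198 q [-0.    0.35  2.   -0.    0.78 -0.83]
[-3.72110266 -1.72201356  8.03431069]
handle 2.3881955971302773 0.10399036673814034
[(array([327.02, 184.39]), 360, [317, 174, 21, 22])]
```

View pics/w4.png

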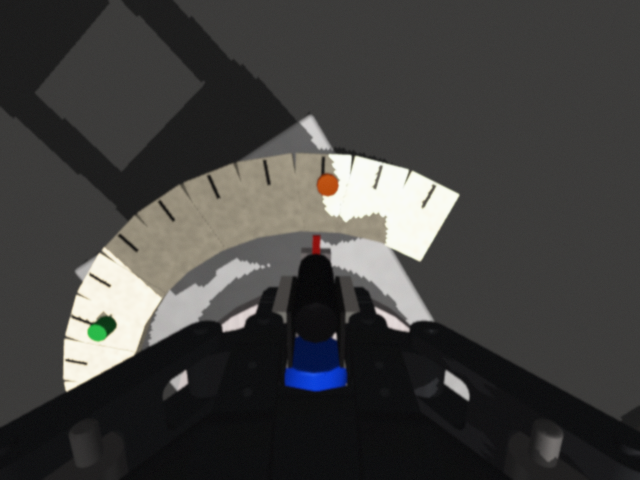

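The red tip is at (316,240) and the orange pin at (327,184). That leaves about 6 mm, or 0.034 rad, to go.

```bash
python3 -m jog '[[[0,0.0018,0.0006,1,1],[0,0.0017,0.0005,0.9,1],[0,0,0,0,1],[0,0,0,0,1]]]'
python3 - <<'E'
from h import *
show();p,R=tool();print(R.T@bot.get_state()["force"])
A=np.array([.581,-.072]);print("handle",np.arctan2(*(p[:2]-A)[::-1]),np.hypot(*(p[:2]-A)))
im=bot.get_image("wrist"); cv2.imwrite("pics/w5.png",cv2.resize(im["pixels"][140:380,200:440,::-1],None,fx=2.5,fy=2.5,interpolation=cv2.INTER_CUBIC)); np.savez("w5.npz",**im)
b=[x for x in blobs(im,(8,150,120),(22,255,255),20)];print(b)
P=onz(im,*b[0][0],.053); print("pin",P,"ang",np.arctan2(*(P[:2]-A)[::-1]))
r=[x for x in blobs(im,(0,150,80),(5,255,255),10)]+[x for x in blobs(im,(175,150,80),(180,255,255),10)];print(r)
for x in r:
  T=onz(im,*x[0],.067);print("tip",T,np.arctan2(*(T[:2]-A)[::-1]),np.hypot(*(T[:2]-A)))
E
```

```text
clock: 11.2
eef_pos: [0.5074, 0.0013, 0.0942]
orientation: [0.579, 1.569, -0.195]
force: [1.4, -3.3, 7.3]
opening: 0.2
t 11.2 p [0.5074 0.0013 0.0942] yaw_y 0.797 xdir [ 0.002 -0.    -1.   ] F [ 1.42 -3.29  7.3 ] open 0.2 q [-0.    0.35  2.   -0.    0.79 -0.8 ]
[-7.29498991 -1.35421928  3.33171751]
handle 2.358098264568586 0.10390301849759663
[(array([318.69, 184.49]), 377, [309, 174, 21, 22])]
pin [0.47590965 0.03436088 0.053     ] ang 2.3501859422908624
[(array([315.69, 244.76]), 127, [312, 236, 8, 18])]
tip [0.49597456 0.0124478  0.067     ] 2.3596029534413865 0.11983637291179483
```

View pics/w5.png

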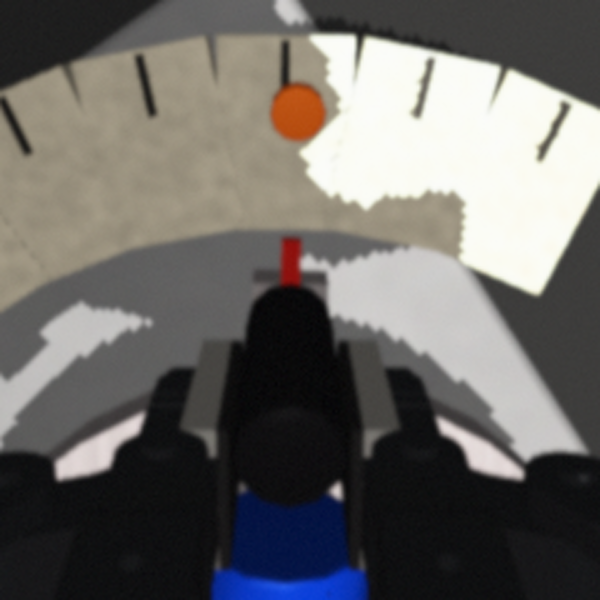

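The pointer is now about 1.5 mm short of the pin, with the red at x=316 and the pin at x=319. I'll trim that, then release.

```bash
python3 -m jog '[[[0,0.001,0.0005,0.5,1],[0,0,0,0,1],[0,0,0,0,1],[0,0,0,0,0.5],[0,0,0,0,0.2],[0,0,0,0,0],[0,0,0,0,0],[-0.03,0,0,0,0],[-0.04,0,0,0,0],[-0.04,0,0,0,0],[0,0,0,0,0],[0,0,0,0,0]]]'
python3 - <<'E'
from h import *
show();p,R=tool()
A=np.array([.581,-.072])
im=bot.get_image("wrist"); cv2.imwrite("pics/w6.png",im["pixels"][:,:,::-1]); np.savez("w6.npz",**im)
b=[x for x in blobs(im,(8,150,100),(22,255,255),20)];print(b)
P=onz(im,*b[0][0],.053); print("pin",P,"ang",np.arctan2(*(P[:2]-A)[::-1]))
r=[x for x in blobs(im,(0,150,80),(5,255,255),10)];print(r)
for x in r:
  T=onz(im,*x[0],.067);print("tip",T,np.arctan2(*(T[:2]-A)[::-1]),np.hypot(*(T[:2]-A)))
print("to knob grip",R.T@(np.array([.7001,-.0917,.215])-p))
E
```

```text
clock: 12.45
eef_pos: [0.5078, 0.002, 0.2039]
orientation: [0.812, 1.569, 0.029]
force: [-0.4, -0.8, -0.3]
opening: 0.5
t 12.45 p [0.5078 0.002  0.2039] yaw_y 0.788 xdir [ 0.002  0.    -1.   ] F [-0.45 -0.83 -0.33] open 0.5 q [ 0.    0.2   1.91  0.    1.03 -0.79]
[]Traceback (most recent call last):
  File "<stdin>", line 6, in <module>
IndexError: list index out of range
```

View pics/w6.png

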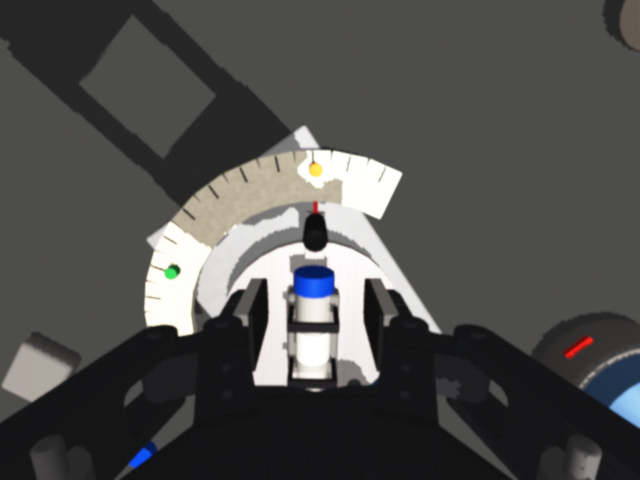

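The pointer (316,208) and the pin (316,170) are in line, so the head is aligned. Next I'll go back to the knob.

```bash
python3 -m jog '[[[-0.01,0,0,-7.6,0],[0,0,0,-7.6,0],[0,0,0,-7.6,0],[0,0,0,-7.6,0],[0,0,0,-7.2,0],[0,0,0,0,0]]]'
python3 - <<'E'
from h import *
show();p,R=tool()
im=dict(np.load("w6.npz"));A=np.array([.581,-.072])
P=onz(im,315.5,169.5,.053);T=onz(im,315.5,204,.067)
for x in(P,T):print(x,np.arctan2(*(x[:2]-A)[::-1]),np.hypot(*(x[:2]-A)))
print("to knob grip",R.T@(np.array([.7001,-.0917,.215])-p))
E
```

```text
clock: 13.1
eef_pos: [0.5063, 0.002, 0.2115]
orientation: [-3.02, 1.567, 3.139]
force: [0.2, -0.7, 0.0]
opening: 0.498
t 13.1 p [0.5063 0.002  0.2115] yaw_y 1.446 xdir [-0.003  0.    -1.   ] F [ 0.22 -0.65  0.04] open 0.498 q [ 0.    0.19  1.9   0.    1.05 -1.45]
[0.47518469 0.03459564 0.053     ] 2.352520837842724 0.1501982328873621
[0.49446046 0.01538874 0.067     ] 2.351312033547184 0.12298733111426592
to knob grip [-0.0041876  -0.06892823  0.20387727]
```

```bash
python3 -m jog '[[[0,-0.0115,0.034,0,0],[0,-0.0115,0.034,0,0],[0,-0.0115,0.034,0,0],[0,-0.0115,0.034,0,0],[0,-0.0115,0.034,0,0],[0,-0.0115,0.034,0,0],[0,0,0,0,0],[0,0,0,0,0]]]'
python3 - <<'E'
from h import *
show();p,R=tool()
print("to knob grip",R.T@(np.array([.7001,-.0917,.134])-p))
im=bot.get_image("wrist"); cv2.imwrite("pics/w7.png",im["pixels"][:,:,::-1])
print(proj(im,[.7001,-.0917,.162]),proj(im,[.6505,-.0852,.129]))
E
```

```text
clock: 13.9
eef_pos: [0.7004, -0.0923, 0.2112]
orientation: [3.095, 1.568, 2.965]
force: [-0.7, 0.8, -1.0]
opening: 0.497
t 13.9 p [ 0.7004 -0.0923  0.2112] yaw_y 1.441 xdir [-0.003  0.001 -1.   ] F [-0.73  0.82 -1.01] open 0.497 q [-0.13  0.5   1.46  0.    1.19 -1.57]
to knob grip [ 0.07719073  0.00052224 -0.00012174]
(np.float64(316.4109324376987), np.float64(259.85313507138835)) (np.float64(316.32940065819446), np.float64(170.69466772591096))
```

View pics/w7.png

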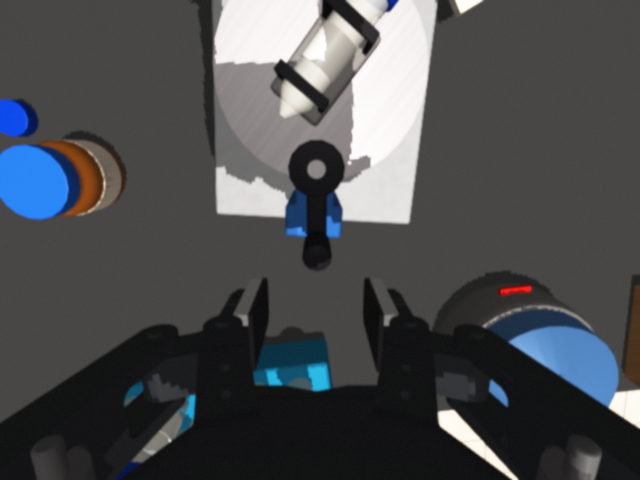

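The hub at (316,169) and the grip at (317,257) are right where predicted. I'll descend and close on the grip, lower this time to keep the vertical force small.

```bash
python3 -m jog '[[[0.03,0.0005,0,0,0],[0.03,0,0,0,0],[0.017,0,0,0,0],[0,0,0,0,0],[0,0,0,0,0.5],[0,0,0,0,0.8],[0,0,0,0,1],[0,0,0,0,1],[0,0,0,0,1],[0,0,0,0,1],[0,0,0,0,1],[0,0,0,0,1]]]' 30
python3 - <<'E'
from h import *
show();p,R=tool();print(R.T@bot.get_state()["force"])
E
```

```text
clock: 15.15
eef_pos: [0.7021, -0.0917, 0.138]
orientation: [0.064, 1.568, -0.062]
force: [-0.8, -0.0, 6.2]
opening: 0.198
t 15.15 p [ 0.7021 -0.0917  0.138 ] yaw_y 1.444 xdir [ 0.002 -0.    -1.   ] F [-0.78 -0.02  6.15] open 0.198 q [-0.13  0.57  1.52  0.    1.06 -1.58]
[-6.15452128 -0.11614319 -0.75889004]
```

```bash
cat > f.py <<'E'
from h import *
show();s=bot.get_state();p,R=tool(s);d=p[:2]-[.6505,-.0852];print("knob",round(float(np.arctan2(d[1],d[0])),3),"r",np.hypot(*d).round(4),"Ftool",(R.T@s["force"]).round(2))
E
python3 -m jog '[[[0,-0.00175,-0.0005,2,1],[0,-0.00175,-0.0005,2,1],[0,-0.00175,0,2,1],[0,-0.00175,0,2,1],[0,-0.00175,0,2,1],[0,-0.00175,0,2,1],[0,-0.00175,-0.0001,2,1],[0,-0.00175,0,2,1],[0,-0.00175,0,2,1],[0,-0.00175,-0.0001,2,1],[0,-0.00175,0,2,1],[0,-0.00175,0,2,1]]]'; python3 f.py
```

```text
clock: 16.35
eef_pos: [0.6952, -0.1116, 0.138]
orientation: [0.382, 1.567, -0.165]
force: [2.8, -0.4, 5.1]
opening: 0.199
t 16.35 p [ 0.6952 -0.1116  0.138 ] yaw_y 1.024 xdir [ 0.004 -0.001 -1.   ] F [ 2.8  -0.44  5.05] open 0.199 q [-0.16  0.56  1.53 -0.    1.05 -1.19]
knob -0.534 r 0.052 Ftool [-5.04  1.09  2.64]
```

```bash
python3 -m jog '[[[0,-0.00175,0,2,1],[0,-0.00175,0,2,1],[0,-0.00175,-0.0001,2,1],[0,-0.00175,0,2,1],[0,-0.00175,0,2,1],[0,-0.00175,0,2,1],[0,-0.00175,-0.0001,2,1],[0,-0.00175,0,2,1],[0,-0.00175,0,2,1],[0,-0.00175,-0.0001,2,1],[0,-0.00175,0,2,1],[0,-0.00175,0,2,1]]]'; python3 f.py
```

```text
clock: 17.55
eef_pos: [0.6811, -0.1273, 0.138]
orientation: [0.644, 1.566, -0.322]
force: [3.0, -2.9, 3.8]
opening: 0.195
t 17.55 p [ 0.6811 -0.1273  0.138 ] yaw_y 0.605 xdir [ 0.005 -0.002 -1.   ] F [ 3.01 -2.88  3.83] open 0.195 q [-0.19  0.54  1.56 -0.    1.04 -0.79]
knob -0.943 r 0.0521 Ftool [-3.81  0.85  4.09]
```

```bash
python3 -m jog '[[[0,-0.00175,0.0005,2,1],[0,-0.00175,0.0005,2,1],[0,-0.00175,0,2,1],[0,-0.00175,0,2,1],[0,-0.00175,0,2,1],[0,-0.00175,0,2,1],[0,-0.00175,-0.0001,2,1],[0,-0.00175,0,2,1],[0,-0.00175,0,2,1],[0,-0.00175,-0.0001,2,1],[0,-0.00175,0,2,1],[0,-0.00175,0,2,1]]]'; python3 f.py
```

```text
clock: 18.75
eef_pos: [0.6621, -0.1363, 0.138]
orientation: [1.032, 1.567, -0.353]
force: [2.0, -1.8, 5.2]
opening: 0.196
t 18.75 p [ 0.6621 -0.1363  0.138 ] yaw_y 0.186 xdir [ 0.004 -0.001 -1.   ] F [ 1.99 -1.83  5.25] open 0.196 q [-0.2   0.52  1.6  -0.    1.02 -0.39]
knob -1.347 r 0.0524 Ftool [-5.24  1.63  2.18]
```

```bash
python3 -m jog '[[[0,-0.00175,0.0003,2,1],[0,-0.00175,0,2,1],[0,-0.00175,0,2,1],[0,-0.00175,0,2,1],[0,-0.00175,0,2,1],[0,-0.00175,0,2,1]]]'; python3 f.py
```

```text
clock: 19.35
eef_pos: [0.6517, -0.1377, 0.138]
orientation: [1.199, 1.567, -0.394]
force: [0.3, -2.0, 4.9]
opening: 0.197
t 19.35 p [ 0.6517 -0.1377  0.138 ] yaw_y -0.023 xdir [ 0.004 -0.001 -1.   ] F [ 0.33 -2.04  4.9 ] open 0.197 q [-0.21  0.51  1.62 -0.    1.01 -0.19]
knob -1.548 r 0.0525 Ftool [-4.9   0.4   2.04]
```

```bash
python3 -m jog '[[[0,-0.00175,0,2,1],[0,-0.00175,0,2,1],[0,-0.00175,0,2,1],[0,-0.00175,-0.0001,2,1],[0,-0.00175,0,2,1],[0,-0.00175,0,2,1],[0,-0.00175,0,2,1],[0,-0.00175,-0.0001,2,1]]]'; python3 f.py
```

```text
clock: 20.15
eef_pos: [0.6377, -0.1361, 0.138]
orientation: [1.228, 1.567, -0.645]
force: [-0.6, -6.3, 5.8]
opening: 0.198
t 20.15 p [ 0.6377 -0.1361  0.138 ] yaw_y -0.302 xdir [ 0.003 -0.002 -1.   ] F [-0.58 -6.35  5.84] open 0.198 q [-0.21  0.49  1.65 -0.    1.    0.09]
knob -1.818 r 0.0525 Ftool [-5.83  1.36  6.24]
```

```bash
python3 -m jog '[[[0,-0.00175,0.0007,2,1],[0,-0.00175,0.0007,2,1],[0,-0.00175,0,2,1],[0,-0.00175,0,2,1],[0,-0.00175,0,2,1],[0,-0.00175,0,2,1]]]'; python3 f.py
```

```text
clock: 20.75
eef_pos: [0.6276, -0.1328, 0.1379]
orientation: [1.677, 1.567, -0.406]
force: [-0.4, -2.4, 6.6]
opening: 0.196
t 20.75 p [ 0.6276 -0.1328  0.1379] yaw_y -0.512 xdir [ 0.003 -0.001 -1.   ] F [-0.38 -2.37  6.6 ] open 0.196 q [-0.21  0.47  1.68 -0.    0.99  0.3 ]
knob -2.019 r 0.0528 Ftool [-6.6   0.86  2.25]
```

```bash
python3 -m jog '[[[0,-0.00175,0,2,1],[0,-0.00175,0,2,1],[0,-0.00175,0,2,1],[0,-0.00175,0,2,1],[0,-0.00175,0,2,1],[0,-0.00175,0,2,1]]]'; python3 f.py
```

```text
clock: 21.35
eef_pos: [0.6186, -0.1272, 0.1379]
orientation: [1.647, 1.568, -0.645]
force: [-2.3, -4.7, 7.0]
opening: 0.198
t 21.35 p [ 0.6186 -0.1272  0.1379] yaw_y -0.721 xdir [ 0.002 -0.002 -1.   ] F [-2.29 -4.67  7.02] open 0.198 q [-0.2   0.46  1.7  -0.    0.98  0.52]
knob -2.221 r 0.0528 Ftool [-7.02  1.38  5.02]
```

```bash
python3 -m jog '[[[0,-0.00175,0.0005,2,1],[0,-0.00175,0.0005,2,1],[0,-0.00175,0,2,1],[0,-0.00175,0,2,1],[0,-0.00175,0,2,1],[0,-0.00175,0,2,1]]]'; python3 f.py
```

```text
clock: 21.95
eef_pos: [0.6108, -0.1202, 0.1379]
orientation: [1.979, 1.568, -0.522]
force: [-1.3, -3.7, 7.8]
opening: 0.201
t 21.95 p [ 0.6108 -0.1202  0.1379] yaw_y -0.931 xdir [ 0.003 -0.002 -1.   ] F [-1.28 -3.72  7.78] open 0.201 q [-0.2   0.45  1.72 -0.    0.97  0.74]
knob -2.419 r 0.0529 Ftool [-7.78  2.25  3.24]
```

```bash
python3 -m jog '[[[0,-0.0013,0,1.5,1],[0,-0.0013,0,1.5,1],[0,-0.0013,0,1.5,1],[0,-0.0013,0,1.5,1],[0,-0.0013,0,1.5,1],[0,-0.0013,0,1.5,1]]]'; python3 f.py
```

```text
clock: 22.55
eef_pos: [0.6062, -0.1139, 0.138]
orientation: [1.882, 1.568, -0.776]
force: [-2.3, -5.5, 9.1]
opening: 0.196
t 22.55 p [ 0.6062 -0.1139  0.138 ] yaw_y -1.087 xdir [ 0.002 -0.002 -1.   ] F [-2.32 -5.51  9.06] open 0.196 q [-0.19  0.44  1.73 -0.    0.97  0.9 ]
knob -2.566 r 0.0528 Ftool [-9.05  3.82  4.61]
```

```bash
python3 -m jog '[[[0,-0.0009,0.0003,1,1],[0,-0.0009,0.0003,1,1],[0,-0.0009,0,1,1],[0,-0.0009,0,1,1]]]'; python3 f.py;  python3 -m jog '[[[0,-0.0004,0,0.5,1],[0,-0.0004,0,0.5,1]]]'; python3 f.py
```

```text
clock: 22.95
eef_pos: [0.6043, -0.1109, 0.138]
orientation: [2.081, 1.568, -0.647]
force: [-2.7, -4.3, 7.4]
opening: 0.199
t 22.95 p [ 0.6043 -0.1109  0.138 ] yaw_y -1.157 xdir [ 0.002 -0.002 -1.   ] F [-2.65 -4.25  7.36] open 0.199 q [-0.18  0.44  1.74 -0.    0.97  0.97]
knob -2.633 r 0.0529 Ftool [-7.36  2.85  4.13]
clock: 23.15
eef_pos: [0.604, -0.1102, 0.138]
orientation: [2.055, 1.568, -0.689]
force: [-2.4, -4.8, 7.5]
opening: 0.196
t 23.15 p [ 0.604  -0.1102  0.138 ] yaw_y -1.174 xdir [ 0.002 -0.002 -1.   ] F [-2.44 -4.75  7.54] open 0.196 q [-0.18  0.43  1.74 -0.    0.96  0.99]
knob -2.648 r 0.0529 Ftool [-7.53  3.46  4.08]
```

```bash
python3 -m jog '[[[0,-0.0009,0,1,1],[0,-0.0009,0,1,1],[0,-0.0009,0,1,1]]]'; python3 f.py;  python3 -m jog '[[[0,-0.0009,0,1,1],[0,-0.0009,0,1,1],[0,-0.0009,0,1,1]]]'; python3 f.py
```

```text
clock: 23.45
eef_pos: [0.6028, -0.1078, 0.138]
orientation: [2.013, 1.568, -0.784]
force: [-3.0, -5.0, 9.4]
opening: 0.196
t 23.45 p [ 0.6028 -0.1078  0.138 ] yaw_y -1.226 xdir [ 0.002 -0.002 -1.   ] F [-3.01 -5.02  9.36] open 0.196 q [-0.18  0.43  1.74 -0.    0.96  1.05]
knob -2.699 r 0.0528 Ftool [-9.35  3.73  4.52]
clock: 23.75
eef_pos: [0.6017, -0.1053, 0.138]
orientation: [1.91, 1.568, -0.94]
force: [-4.4, -5.5, 9.7]
opening: 0.2
t 23.75 p [ 0.6017 -0.1053  0.138 ] yaw_y -1.279 xdir [ 0.002 -0.002 -1.   ] F [-4.38 -5.48  9.71] open 0.2 q [-0.17  0.43  1.75 -0.    0.96  1.11]
knob -2.75 r 0.0528 Ftool [-9.71  4.01  5.76]
```

```bash
python3 -m jog '[[[0,-0.0009,0.0006,1,1],[0,-0.0009,0.0005,1,1],[0,-0.0009,0,1,1]]]'; python3 f.py;  python3 -m jog '[[[0,-0.0009,0,1,1],[0,-0.0009,0,1,1]]]'; python3 f.py
```

```text
clock: 24.05
eef_pos: [0.6006, -0.1028, 0.1381]
orientation: [2.361, 1.567, -0.541]
force: [-2.3, -4.0, 9.1]
opening: 0.197
t 24.05 p [ 0.6006 -0.1028  0.1381] yaw_y -1.331 xdir [ 0.003 -0.002 -1.   ] F [-2.29 -4.    9.13] open 0.197 q [-0.17  0.43  1.75 -0.    0.96  1.16]
knob -2.802 r 0.0529 Ftool [-9.13  3.37  3.15]
clock: 24.25
eef_pos: [0.6001, -0.1012, 0.1381]
orientation: [2.318, 1.567, -0.619]
force: [-1.3, -5.0, 8.1]
opening: 0.204
t 24.25 p [ 0.6001 -0.1012  0.1381] yaw_y -1.366 xdir [ 0.003 -0.002 -1.   ] F [-1.3  -4.98  8.13] open 0.204 q [-0.17  0.43  1.75 -0.    0.96  1.2 ]
knob -2.835 r 0.0529 Ftool [-8.12  4.63  2.27]
```

```bash
python3 -m jog '[[[0,-0.0009,0,1,1],[0,-0.0009,0,1,1],[0,-0.0009,0,1,1]]]'; python3 f.py;  python3 -m jog '[[[0,-0.0009,0,1,1],[0,-0.0009,0,1,1]]]'; python3 f.py; python3 -m jog '[[[0,-0.0004,0,0.5,1],[0,-0.0004,0,0.5,1]]]'; python3 f.py
```

```text
clock: 24.55
eef_pos: [0.5994, -0.0986, 0.1381]
orientation: [2.27, 1.568, -0.719]
force: [-3.9, -4.3, 10.2]
opening: 0.195
t 24.55 p [ 0.5994 -0.0986  0.1381] yaw_y -1.418 xdir [ 0.002 -0.002 -1.   ] F [-3.92 -4.3  10.2 ] open 0.195 q [-0.16  0.43  1.75 -0.    0.96  1.26]
knob -2.886 r 0.0528 Ftool [-10.2    3.68   4.51]
clock: 24.75
eef_pos: [0.5989, -0.0968, 0.1381]
orientation: [2.214, 1.568, -0.81]
force: [-4.2, -5.4, 10.4]
opening: 0.196
t 24.75 p [ 0.5989 -0.0968  0.1381] yaw_y -1.453 xdir [ 0.002 -0.002 -1.   ] F [-4.2  -5.36 10.39] open 0.196 q [-0.16  0.42  1.76 -0.    0.96  1.29]
knob -2.92 r 0.0528 Ftool [-10.39   4.86   4.79]
clock: 24.95
eef_pos: [0.5988, -0.096, 0.1381]
orientation: [2.189, 1.568, -0.852]
force: [-3.6, -5.0, 10.5]
opening: 0.198
t 24.95 p [ 0.5988 -0.096   0.1381] yaw_y -1.47 xdir [ 0.002 -0.002 -1.   ] F [-3.63 -5.02 10.5 ] open 0.198 q [-0.16  0.42  1.76 -0.    0.96  1.31]
knob -2.935 r 0.0528 Ftool [-10.5    4.65   4.1 ]
```

```bash
python3 -m jog '[[[0,-0.00044,0.0003,0.5,1],[0,-0.00044,0.0003,0.5,1],[0,-0.00044,0,0.5,1]]]'; python3 f.py;  python3 -m jog '[[[0,-0.00044,0,0.5,1],[0,-0.00044,0,0.5,1]]]'; python3 f.py; python3 -m jog '[[[0,-0.00044,0,0.5,1]]]'; python3 f.py; python3 -m jog '[[[0,-0.00044,0,0.5,1]]]'; python3 f.py; python3 -m jog '[[[0,-0.00044,0,0.5,1]]]'; python3 f.py
```

```text
clock: 25.25
eef_pos: [0.5985, -0.0948, 0.1381]
orientation: [2.419, 1.567, -0.648]
force: [-2.0, -5.6, 9.5]
opening: 0.201
t 25.25 p [ 0.5985 -0.0948  0.1381] yaw_y -1.497 xdir [ 0.003 -0.002 -1.   ] F [-2.02 -5.59  9.46] open 0.201 q [-0.16  0.42  1.76 -0.    0.96  1.34]
knob -2.96 r 0.0529 Ftool [-9.45  5.45  2.4 ]
clock: 25.45
eef_pos: [0.5983, -0.0939, 0.1381]
orientation: [2.386, 1.568, -0.699]
force: [-2.0, -5.1, 9.5]
opening: 0.197
t 25.45 p [ 0.5983 -0.0939  0.1381] yaw_y -1.514 xdir [ 0.002 -0.002 -1.   ] F [-1.96 -5.06  9.48] open 0.197 q [-0.16  0.42  1.76 -0.    0.96  1.36]
knob -2.976 r 0.0529 Ftool [-9.47  4.96  2.22]
clock: 25.55
eef_pos: [0.5983, -0.0934, 0.1381]
orientation: [2.393, 1.568, -0.701]
force: [-3.0, -4.4, 10.4]
opening: 0.191
t 25.55 p [ 0.5983 -0.0934  0.1381] yaw_y -1.523 xdir [ 0.002 -0.002 -1.   ] F [-2.96 -4.42 10.44] open 0.191 q [-0.16  0.42  1.76 -0.    0.96  1.37]
knob -2.986 r 0.0529 Ftool [-10.44   4.3    3.14]
clock: 25.65
eef_pos: [0.5982, -0.093, 0.1381]
orientation: [2.39, 1.568, -0.712]
force: [-3.1, -5.4, 10.1]
opening: 0.196
t 25.65 p [ 0.5982 -0.093   0.1381] yaw_y -1.532 xdir [ 0.002 -0.002 -1.   ] F [-3.08 -5.39 10.13] open 0.196 q [-0.16  0.42  1.76 -0.    0.96  1.38]
knob -2.993 r 0.0529 Ftool [-10.12   5.29   3.26]
clock: 25.75
eef_pos: [0.5981, -0.0926, 0.1381]
orientation: [2.352, 1.568, -0.759]
force: [-3.2, -3.8, 10.6]
opening: 0.196
t 25.75 p [ 0.5981 -0.0926  0.1381] yaw_y -1.54 xdir [ 0.002 -0.002 -1.   ] F [-3.25 -3.82 10.58] open 0.196 q [-0.16  0.42  1.76 -0.    0.96  1.39]
knob -3.002 r 0.0529 Ftool [-10.58   3.74   3.34]
```

```bash
cat > g.py <<'E'
from h import *
s=bot.get_state();p,R=tool(s);d=p[:2]-[.6505,-.0852];print("knob",round(float(np.arctan2(d[1],d[0])),3),"Ftool",(R.T@s["force"]).round(2))
E
python3 -m jog '[[[0,0,0,0,1]]]' >/dev/null; python3 g.py; python3 -m jog '[[[0,0,0,0,1]]]'>/dev/null; python3 g.py; python3 -m jog '[[[0,0,0,0,1]]]'>/dev/null; python3 g.py; python3 -m jog '[[[0,0,0,0,1]]]'>/dev/null; python3 g.py
python3 -m jog '[[[0,-0.00044,0,0.5,1]]]'>/dev/null; python3 g.py
python3 -m jog '[[[0,-0.00044,0,0.5,1]]]'>/dev/null; python3 g.py
python3 -m jog '[[[0,-0.00044,0,0.5,1]]]'>/dev/null; python3 g.py
python3 -m jog '[[[0,-0.00044,0,0.5,1]]]'>/dev/null; python3 g.py
python3 -m jog '[[[0,-0.00044,0,0.5,1]]]'>/dev/null; python3 g.py
python3 -m jog '[[[0,-0.00044,0,0.5,1]]]'>/dev/null; python3 g.py
```

```text
knob -3.003 Ftool [-9.79  4.99  3.63]
knob -3.002 Ftool [-10.67   5.02   3.52]
knob -3.002 Ftool [-10.93   4.92   3.22]
knob -3.002 Ftool [-11.88   4.96   3.44]
knob -3.01 Ftool [-10.41   5.     4.54]
knob -3.018 Ftool [-11.52   5.85   4.26]
knob -3.026 Ftool [-11.11   5.26   3.86]
knob -3.036 Ftool [-11.51   5.4    3.68]
knob -3.043 Ftool [-11.51   6.28   4.48]
knob -3.051 Ftool [-11.88   5.61   3.76]
```

At about -3.05 rad the grip reads 5.3 to 5.6 N, which is firm and well below forced. I'll dwell for a check reading, then release and lift.

```bash
python3 -m jog '[[[0,0,0,0,1],[0,0,0,0,1]]]' >/dev/null; python3 g.py; python3 -m jog '[[[0,0,0,0,1]]]'>/dev/null; python3 g.py; python3 -m jog '[[[0,0,0,0,1]]]'>/dev/null; python3 g.py
```

```text
knob -3.052 Ftool [-10.85   3.55   4.26]
knob -3.052 Ftool [-11.81   4.34   3.61]
knob -3.051 Ftool [-10.93   6.07   3.64]
```

```bash
for i in 1; do :; done
python3 -m jog '[[[0,-0.00044,0,0.5,1],[0,-0.00044,0,0.5,1],[0,-0.00044,0,0.5,1]]]'>/dev/null; python3 g.py
python3 -m jog '[[[0,-0.00044,0,0.5,1]]]'>/dev/null; python3 g.py
python3 -m jog '[[[0,-0.00044,0,0.5,1]]]'>/dev/null; python3 g.py
python3 -m jog '[[[0,-0.00044,0,0.5,1]]]'>/dev/null; python3 g.py
python3 -m jog '[[[0,-0.00044,0,0.5,1]]]'>/dev/null; python3 g.py
python3 -m jog '[[[0,-0.00044,0,0.5,1]]]'>/dev/null; python3 g.py
```

```text
knob -3.075 Ftool [-12.03   6.98   4.14]
knob -3.085 Ftool [-11.42   4.92   4.66]
knob -3.093 Ftool [-11.68   6.36   5.04]
knob -3.101 Ftool [-11.84   5.6    4.06]
knob -3.11 Ftool [-13.35   5.39   4.85]
knob -3.118 Ftool [-12.45   5.58   5.35]
```

The mean is now about 5.6 N. Releasing and lifting clear.

```bash
python3 -m jog '[[[0,0,0,0,0.5],[0,0,0,0,0],[0,0,0,0,0],[0,0,0,0,0],[-0.03,0,0,0,0],[-0.04,0,0,0,0],[-0.04,0,0,0,0],[0,0,0,0,0],[0,0,0,0,0]]]'; python3 - <<'E'
from h import *
show()
im=bot.get_image("wrist"); cv2.imwrite("pics/w8.png",im["pixels"][:,:,::-1]); np.savez("w8.npz",**im)
p,R=tool(); print(R.T@(np.array([.507,.002,.2])-p))
E
```

```text
clock: 28.85
eef_pos: [0.598, -0.0851, 0.2471]
orientation: [3.139, 1.569, -0.094]
force: [-0.8, 0.2, -0.5]
opening: 0.504
t 28.85 p [ 0.598  -0.0851  0.2471] yaw_y -1.662 xdir [ 0.002 -0.    -1.   ] F [-0.81  0.17 -0.54] open 0.504 q [-0.14  0.31  1.67  0.    1.17  1.52]
[ 0.04579974 -0.07838263  0.09767182]
```

View pics/w8.png

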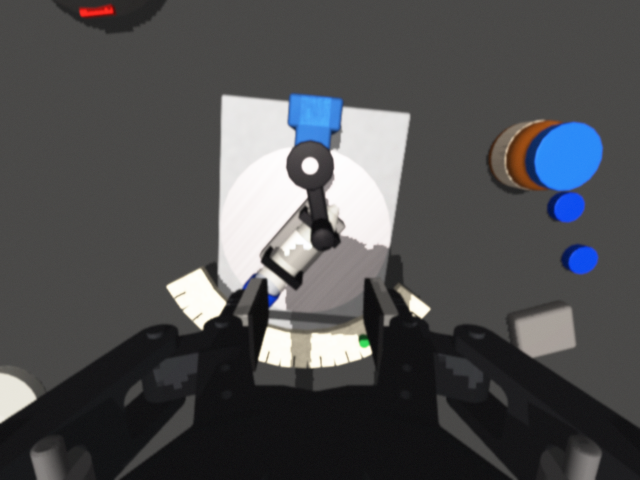

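The wrist view shows the knob's hub at (310,165) and its grip at (322,238), with the tool clear of everything. I'll move aside and check with the top camera.

```bash
python3 -m jog '[[[0,0.035,0.01,0,0],[0,0.04,0.02,0,0],[0,0.04,0.02,0,0],[0,0.04,0.02,0,0],[0,0.04,0.02,0,0],[0,0.04,0.02,0,0],[0,0.04,0.02,0,0],[0,0.04,0.02,0,0],[0,0.04,0.02,0,0],[0,0.04,0.02,0,0],[0,0,0,0,0],[0,0,0,0,0]]]'; python3 - <<'E'
from h import *
show()
A=np.array([.581,-.072])
im=bot.get_image("top"); cv2.imwrite("pics/t9.png",cv2.resize(im["pixels"][150:300,290:420,::-1],None,fx=4,fy=4,interpolation=cv2.INTER_CUBIC)); cv2.imwrite("pics/t9f.png",im["pixels"][:,:,::-1]);np.savez("t9.npz",**im)
b=blobs(im,(8,120,120),(22,255,255),3,(290,150,420,300));print(b)
im=bot.get_image("side"); cv2.imwrite("pics/s9.png",im["pixels"][:,:,::-1]); np.savez("s9.npz",**im)
E
```

```text
clock: 30.1
eef_pos: [0.3711, -0.461, 0.2444]
orientation: [-0.914, 1.568, 2.134]
force: [0.1, 0.2, 0.7]
opening: 0.5
t 30.1 p [ 0.3711 -0.461   0.2444] yaw_y -1.664 xdir [-0.002  0.003 -1.   ] F [0.13 0.22 0.65] open 0.5 q [-0.9   0.29  1.69  0.    1.16  0.77]
[(array([312.88, 261.88]), 8, [312, 261, 3, 3])]
```

View pics/t9.png

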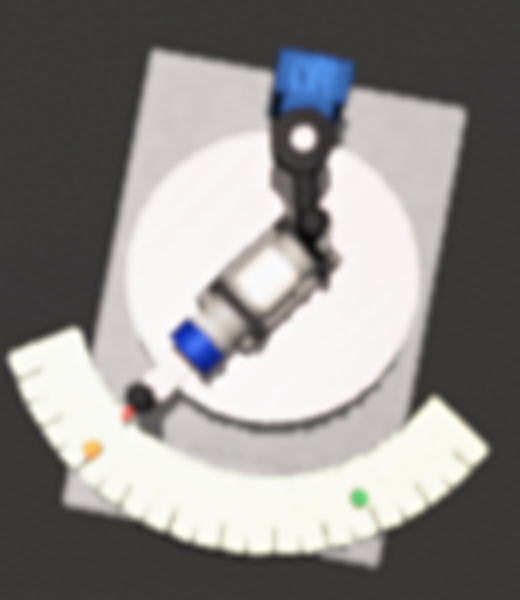

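View pics/s9.png

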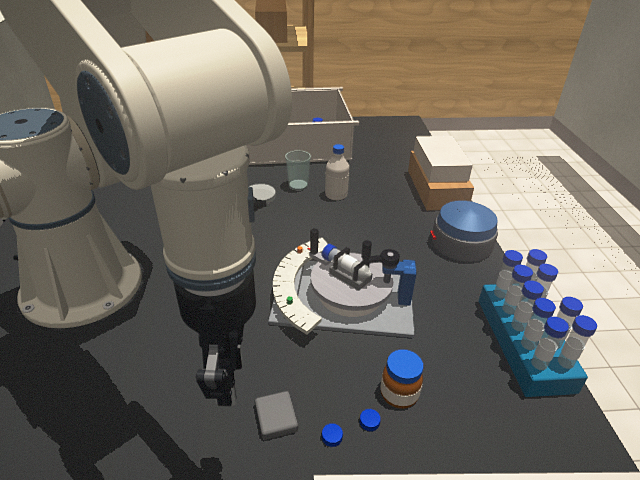

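```bash
python3 - <<'E'
from h import *
im=dict(np.load("t9.npz"));A=np.array([.581,-.072])
f=lambda x,y:(290+x/4-.4,150+y/4-.4)
for n,q,z in(("pin",(92,449),.057),("tip",(127,413),.067),("handle",(139,397),.126)):
  P=onz(im,*f(*q),z)[:2];print(n,P,np.arctan2(*(P-A)[::-1]),np.hypot(*(P-A)))
im0=dict(np.load("s9.npz"));a=dict(np.load("side0.npz"))
d=np.abs(im0["pixels"].astype(int)-a["pixels"]).max(2)
print([int((d[y:y+60,x:x+60]>60).sum()) for x,y in((255,390),(320,410),(355,400),(380,345),(310,140))])
E
```

```text
pin [0.47673537 0.03391261] 2.3483537626576183 0.14862231754089733
tip [0.49825856 0.01295023] 2.343023492805417 0.11858620090004858
handle [0.50671538 0.00424287] 2.3431859742290713 0.10644801931259618
[0, 0, 0, 0, 0]
```

The pointer and pin agree to about 0.005 rad, against a tolerance of about 0.04. The side-view areas I compared around the timer, caps, jar and bottle have not changed. Handing in.

```bash
python3 - <<'E'
from plant import bot
print(bot.job_done())
E
```

```text
the job is handed in; nothing more can be done
None
```

The head now points at the orange pin and is clamped again. I handed the job in at about 30 s on the robot's clock, with the tool clear of everything.

- **Slacken:** I turned the knob back about 2.17 rad by its grip and let go. While swinging, the handle needed only 1 to 2 N sideways, so the head was free.
- **Swing:** I turned the head about 0.54 rad to the orange pin.
- **Tighten:** I tightened the knob slowly to about -3.1 rad. The force rose from about 1 N to about 5.5 N.

**Last checks**
- **Pointer:** The final top view put the handle and pointer at 2.343 rad and the pin at 2.348 rad. The tolerance is about 0.04 rad.
- **Bystanders:** The side-view patches I compared around the timer, caps, jar and bottle were unchanged. The beaker and dish were only seen in place by eye.

**What is less certain**
- **Clamp force:** Single readings were noisy, from 4.9 to 7.0 N over the last few degrees. Readings while holding still, just before the final 4 degrees, ran from 3.5 to 6.1 N, so 5.5 N is an average. A sideways pull of 4 to 5 N towards or away from the knob axis was also present and may have shifted the reading by about 0.5 N.
- **Hold:** I did not push on the clamped handle to test how firmly it holds.

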